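Chock the rolling pin on the draining board

TASK

The rinsed rolling pin has to dry on the sloping grey draining board, where it would roll away. First set the orange chock flat on the lower half of the board, midway between its sides and square to the slope, with its two wedges pointing uphill, and let go of it; then lay the rolling pin gently across the slope against both wedges, centred on the chock, and let go so that it stays there.

Things in the scene. Friction and masses are not known exactly. Their poses are not given: they have to be found in the camera images.
- board: Fixed grey draining board, 280 mm up the slope, 220 wide, 12 thick, no rim. Origin on the worktop under its centre; x is level and points uphill (away from the robot, turned up to 26 deg), y across, z up. Its flat top slopes at 5 deg: 26 mm above the worktop at the origin, rising 0.0875 mm per mm along +x (14 mm at the low edge, 38 at the high).
- board_high (a point): Middle of the board's high (uphill) edge, on its top surface, 139 mm along the board's +x from its origin.
- chock: Orange fork-shaped chock, 0.24 kg, 84 (x) by 120 mm (y), loose. Origin: centre of underside, z up. Grip bar across its -x end: x -42 to -22, 36 high; grip its middle across the 20 mm. Two arms at y = +-47 (26 wide, 12 high) end in wedges, 28 high at x = 15 to 19 falling to toes at x = 42. Gap between arms 68 wide, open to the surface. Starts with +x away from the robot, within 32 deg.
- rolling_pin: Light-wood rolling pin, dark handles, 0.3 kg, free to roll. Barrel 44 mm diameter, 180 long; 280 over the handles. Origin on its axis at mid-length; y is its axis, x and z turn as it rolls. Starts on the worktop across the robot's front, within 29 deg. Lying against the wedges its axis is 52 mm along the chock's +x and 22 mm above the chock's underside.

How it is judged:
On the way:
1. the chock stands in place on the board, wedges uphill, let go, while the rolling pin is not yet on the board (x of chock in the frame of board between -0.112 and 0.02 m and y of chock in the frame of board between -0.05 and 0.05 m and z of chock in the frame of board between 0.008 and 0.036 m and angle between the x axis of chock and the x axis of board, either way round below 0.21 rad and angle between chock's own z axis and vertical below 0.2 rad and x of board_high in the frame of chock above 0.05 m and contact force between the fingers and chock below 0.05 N and linear speed of chock below 0.02 m/s and contact force between rolling_pin and board below 0.02 N), for 0.2 s.
At the end, for the whole second after the job is handed in: Chock flat on the board, wedges uphill, board x -112 to 20 mm, within 50 mm of the middle and 12 deg of square; pin touching it, axis 38 to 66 mm along chock +x and 10 to 34 mm above its underside, centred to 30 mm, parallel to 11 deg; both released, at rest (x of chock in the frame of board between -0.112 and 0.02 m and y of chock in the frame of board between -0.05 and 0.05 m and z of chock in the frame of board between 0.008 and 0.036 m and angle between the x axis of chock and the x axis of board, either way round below 0.21 rad and angle between chock's own z axis and vertical below 0.2 rad and x of board_high in the frame of chock above 0.05 m and x of rolling_pin in the frame of chock between 0.038 and 0.066 m and y of rolling_pin in the frame of chock between -0.03 and 0.03 m and z of rolling_pin in the frame of chock between 0.01 and 0.034 m and angle between the y axis of rolling_pin and the y axis of chock, either way round below 0.2 rad and contact force between rolling_pin and chock above 0.02 N and contact force between the fingers and chock below 0.05 N and contact force between the fingers and rolling_pin below 0.05 N and linear speed of each of chock, rolling_pin below 0.02 m/s and angular speed of rolling_pin below 0.5 rad/s).
It fails at once if the rolling pin is let go on the board while the chock is not in place (contact force between rolling_pin and board above 0.1 N and contact force between the fingers and rolling_pin below 0.01 N and not (x of chock in the frame of board between -0.112 and 0.02 m and y of chock in the frame of board between -0.05 and 0.05 m and z of chock in the frame of board between 0.008 and 0.036 m and angle between the x axis of chock and the x axis of board, either way round below 0.21 rad and angle between chock's own z axis and vertical below 0.2 rad and x of board_high in the frame of chock above 0.05 m)).
It fails at once if the rolling pin is dropped or rolls away: it moves faster than 0.45 m/s with no finger on it (contact force between the fingers and rolling_pin below 0.05 N and linear speed of rolling_pin above 0.45 m/s).
It also fails if it takes over 67 s, if anything falls off the work surface, if the arm or the gripper's body presses on something with over 40 N, if the wrist force passes 120 N, or if a joint passes its speed limit or range.

ROBOT

A 6-joint arm with a two-finger parallel gripper is mounted at the origin on a cart in front of the work surface, level with it; the furniture and walls round the work are solid. World frame = base frame: x ahead of the robot, y to its left, z up, the work surface at z = 0. Lengths are in m, angles in rad, forces in N, time in s.
With the tool pointing down it reaches from about 0.35 to 0.85 m from the base axis. Payload 8.1 kg.
Tool frame: the origin (TCP) lies at the very end of the fingers, on their centre line; the grasp point (between the pads) lies 19 mm behind it; z points along the fingers, y is the line along which they close (so a half turn about z gives the same grasp; the last joint's range is limited). The gripper opens to 93 mm and grips with 3 to 60 N. Pads are 15 mm wide; open, the fingers measure 128 mm over their backs; the gripper's body (75 mm by 188 mm) begins 65 mm behind the grasp point.
Start: joints at [1.091, 0.13, 1.488, -0, 1.523, -0.085], TCP at [0.231, 0.554, 0.219] pointing down, gripper open.
Joint ranges: [-2.96, 2.96], [-0.89, 2.26], [0.02, 2.5], [-1.34, 4.48], [0, 2.73], [-2.66, 2.66]. Speed limits (rad/s): [2.39, 2.39, 2.79, 3.14, 3.14, 3.14].

INTERFACE

Orientations are given as a 3x3 rotation matrix whose columns are the frame's x, y, z axes.
In Python, from plant import readout, read_camera, get_calibration, hand_in gives the robot as it stands.
- The arm moves only by the tool apply_moves, never from a script. Its argument "motion" is a list of rows, each a list of 7 numbers: the opening, from 0 (shut) to 1 (fully open), then the shift along the tool's x, y, z normalised to -1 to 1, where 1 is 0.06 m, then the turn, a rotation vector about the tool's x, y, z normalised to -1 to 1, where 1 is 8 degrees. In form: [[hand, dx, dy, dz, wx, wy, wz], ...]. A call has 1 to 10 rows; each row shifts and turns the commanded pose from where the row before left it, along the tool's axes as they then stand; what a row does not reach is not made up. A row lasts 1/8 s, in which the tool goes at most 62.5 mm and 10.7 degrees, less where a joint would pass 70% of its speed; a pose out of reach is approached as far as the arm can. A call with a number of a shift or a turn outside -1 to 1 is refused whole. A call with a gripper value outside its range is refused whole. The fingers move at their own pace and stop on an object; the grip force is fixed at half the most. Time passes only in rows, so rows that do not move let the fingers close. It gives the time, the measured TCP pose, the force, the opening and the grip force at its end, in the units of the state.
- readout.state(): the state, without advancing time (a new reading comes with each control period).
- read_camera(name): name is "scene" or "top" or "wrist"; returns the picture (480x640x3 uint8, red, green, blue); there is no depth.
- get_calibration(name): a dict with "intrinsics" (3x3 intrinsics, pixels), "eye" and "attitude" of the camera in the world. Camera axes: x right, y up, looking along -z (the intrinsics and any distortion apply to the point x, -y, -z); pixel columns grow to the right and rows downward; lengths in m; the calibration is good to about 2 mm. A picture is of the moment at which its call begins: read the wrist's pose just before it. get_calibration takes no time and is no camera call; for the wrist camera it gives the pose at the moment of the call.
- hand_in(): hands the job in; it is judged then, once.
The state is a dict: "time": time; "joints": joint angles; "joint_vel": joint speeds; "effort": joint torques, N m; "position": TCP position; "eef_rot": TCP orientation; "force": force on the tool from outside, world axes, zero at the start; "wrist_torque": the same for the moment, N m; "grip_width": finger opening in m; "gripper_force": force on a finger pad.
Only numpy, scipy, OpenCV 4.12 (cv2) and the standard library are available. Lean on these libraries where they do the work, as an engineer would, in place of code of your own. Each camera call takes 0.05 s, during which the arm holds its last target. There are 200 camera calls.

## Working session

There is one attempt and no reset: what is moved stays moved. The work goes in short steps, Python scripts to look and compute and a tool call to move; the robot and the scene stay as the last step left them, time stands still between calls to the robot, and variables do not carry over. Pictures are saved under pics/ and viewed, at most 10 in all, crops included, and the job is handed in when it is done.

Besides the shell and the picture viewer there is one more tool, called after ">>>" as name([rows], argument=value, ...), one row to a line, values as JSON. apply_moves: Moves the arm, as the interface text tells. Its arguments: {"type":"object","properties":{"motion":{"type":"array"}},"required":["motion"]}

```bash
ls; mkdir -p pics; python3 - <<'E'
from plant import *
import cv2
for n in("top","scene"):
    im=read_camera(n); cv2.imwrite(f"pics/{n}0.png",im[:,:,::-1]); c=get_calibration(n); print(n,c)
s=readout.state();print(s["time"],s["position"],s["eef_rot"],s["force"],s["grip_width"])
E
```

```text
pics
top {'intrinsics': array([[549.9210924 ,   0.        , 322.86474742],
       [  0.        , 549.9210924 , 237.5161737 ],
       [  0.        ,   0.        ,   1.        ]]), 'eye': array([ 0.30389618, -0.01484286,  1.34441996]), 'attitude': array([[-2.08486360e-02,  9.77091311e-01, -2.11796848e-01],
       [-9.99775300e-01, -2.11872603e-02,  6.70753320e-04],
       [-3.83200769e-03,  2.11763241e-01,  9.77313484e-01]])}
scene {'intrinsics': array([[595.88428969,   0.        , 318.04718001],
       [  0.        , 595.88428969, 243.99673462],
       [  0.        ,   0.        ,   1.        ]]), 'eye': array([-0.01338502, -0.76902065,  1.2025034 ]), 'attitude': array([[ 0.77699164,  0.4911579 , -0.39376124],
       [-0.62933262,  0.59116766, -0.50444152],
       [-0.01498153,  0.63975364,  0.76843402]])}
0.1 [0.23049828 0.5534065  0.21769244] [[-9.23076640e-01  3.84615258e-01 -7.87523841e-04]
 [ 3.84616028e-01  9.23075506e-01 -1.45661840e-03]
 [ 1.66706307e-04 -1.64746471e-03 -9.99998629e-01]] [ 0.30051329 -0.69663494  0.78660094] 0.09284978368803655
```

View pics/top0.png

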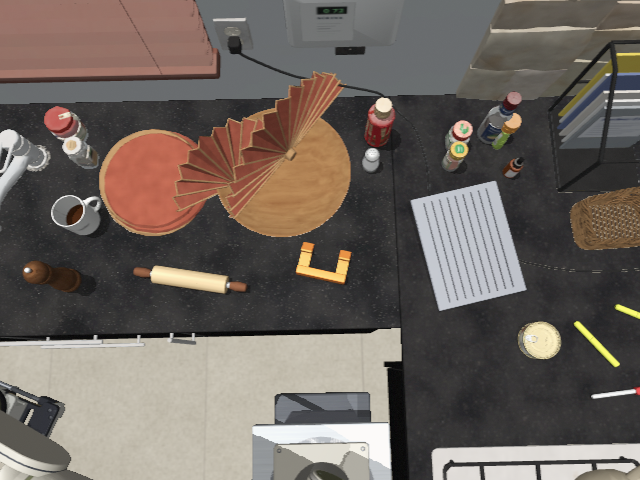

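View pics/scene0.png

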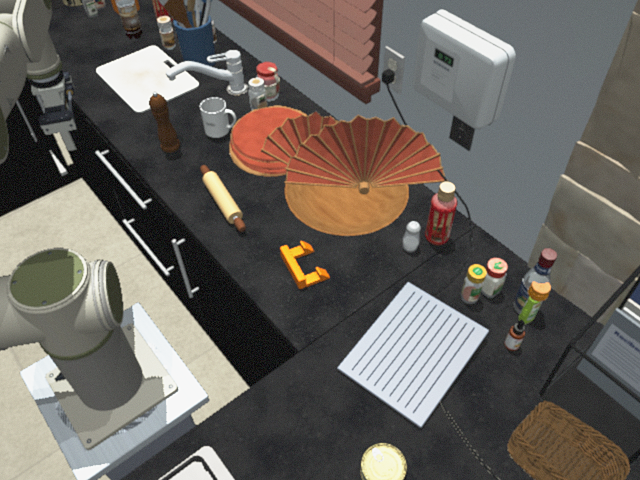

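The top view shows the pin at about (190,280), the chock at (323,265) with its wedges up in the image, and the board at (468,245). The low edge of the board is at the bottom of the image. The scene view agrees. Next I'll measure them.

```bash
cat > h.py <<'E'
import numpy as np, cv2
from plant import *
def ray(n,u,v,z,c=None):
    c=c or get_calibration(n);K=c["intrinsics"]
    d=c["attitude"]@np.array([(u-K[0,2])/K[0,0],-(v-K[1,2])/K[1,1],-1.])
    return c["eye"]+d*(z-c["eye"][2])/d[2]
def big(m):
    cs,_=cv2.findContours(m.astype(np.uint8),cv2.RETR_EXTERNAL,cv2.CHAIN_APPROX_NONE)
    return max(cs,key=cv2.contourArea)
def world(n,cnt,z,c=None):
    return np.array([ray(n,u,v,z,c)[:2] for u,v in cnt.reshape(-1,2)],np.float32)
E
python3 - <<'E'
from h import *
im=cv2.imread("pics/top0.png");hsv=cv2.cvtColor(im,cv2.COLOR_BGR2HSV)
H,S,V=[hsv[:,:,i].astype(int) for i in range(3)]
def roi(m,a,b,c,d):
    o=np.zeros(m.shape,bool);o[b:d,a:c]=m[b:d,a:c];return o
b=big(cv2.morphologyEx(roi((V>110)&(S<70),405,175,535,315).astype(np.uint8),cv2.MORPH_CLOSE,np.ones((7,7))))
r=cv2.minAreaRect(world("top",b,.026));print("board",r)
q=cv2.boxPoints(cv2.minAreaRect(b));print(q)
for z in(.014,.038):print(z,np.round([ray("top",*p,z)[:2] for p in q],4).tolist())
o=big(roi((H>5)&(H<22)&(S>150)&(V>120),290,235,360,290))
print("chock px",cv2.boxPoints(cv2.minAreaRect(o)).tolist())
for z in(0.,.036):
    r=cv2.minAreaRect(world("top",o,z));print("chock",z,r,cv2.boxPoints(r).tolist())
hull=cv2.approxPolyDP(o,2.5,True).reshape(-1,2);print(hull.tolist());print(np.round([ray("top",*p,.036)[:2] for p in hull],3).tolist())
p=big(roi((H>8)&(H<30)&(S>40)&(S<160)&(V>150),130,255,250,300))
r=cv2.minAreaRect(world("top",p,.022));print("barrel",r,cv2.boxPoints(r).tolist())
E
```

```text
board ((0.5666415095329285, -0.36960554122924805), (0.2844683825969696, 0.22269244492053986), 11.078453063964844)
[[409.8645  199.80627]
 [497.52527 177.26492]
 [526.35834 289.39355]
 [438.69757 311.9349 ]]
0.014 [[0.6844, -0.2362], [0.7387, -0.4612], [0.453, -0.5059], [0.4032, -0.2902]]
0.038 [[0.6775, -0.2322], [0.7309, -0.4532], [0.4503, -0.4971], [0.4015, -0.2853]]
chock px [[338.23529052734375, 256.0588684082031], [340.058837890625, 248.76473999023438], [351.11767578125, 251.52944946289062], [349.29412841796875, 258.8235778808594]]
chock 0.0 ((0.5527012944221497, -0.06909875571727753), (0.028308460488915443, 0.019005941227078438), 74.497314453125) [[0.5397608876228333, -0.08019804209470749], [0.5580753684043884, -0.08527801185846329], [0.5656417012214661, -0.057999469339847565], [0.5473272204399109, -0.052919499576091766]]
chock 0.036 ((0.5460389256477356, -0.06764592230319977), (0.027550414204597473, 0.01849699392914772), 74.4971923828125) [[0.5334450006484985, -0.07844796031713486], [0.5512690544128418, -0.0833919420838356], [0.5586328506469727, -0.05684388428926468], [0.5408087968826294, -0.051899902522563934]]
[[340, 250], [339, 256], [349, 258], [351, 252]]
[[0.556, -0.057], [0.541, -0.054], [0.535, -0.078], [0.55, -0.083]]
barrel ((0.4956992566585541, 0.31289657950401306), (0.18336795270442963, 0.042071983218193054), 80.28783416748047) [[0.4594978094100952, 0.22607538104057312], [0.5009667873382568, 0.2189778983592987], [0.5319007039070129, 0.399717777967453], [0.4904317259788513, 0.4068152606487274]]
```

```bash
python3 - <<'E'
from h import *
im=cv2.imread("pics/top0.png");hsv=cv2.cvtColor(im,cv2.COLOR_BGR2HSV)
H,S,V=[hsv[:,:,i].astype(int) for i in range(3)]
m=((H<28)&(S>120)&(V>70)).astype(np.uint8);m[:235]=0;m[290:]=0;m[:,:285]=0;m[:,360:]=0
m=cv2.morphologyEx(m,cv2.MORPH_CLOSE,np.ones((5,5)))
o=big(m);print(cv2.contourArea(o),cv2.boundingRect(o))
for z in(0.,.02,.036):
    r=cv2.minAreaRect(world("top",o,z));print("chock",z,r,np.round(cv2.boxPoints(r),3).tolist())
h=cv2.approxPolyDP(o,3,True).reshape(-1,2);print(h.tolist());print(np.round([ray("top",*p,.036)[:2] for p in h],3).tolist())
cv2.imwrite("pics/ch.png",cv2.resize(im[230:300,280:370],None,fx=6,fy=6))
E
```

```text
967.0 (295, 242, 57, 42)
chock 0.0 ((0.5320388674736023, -0.014562398195266724), (0.12537582218647003, 0.08504866063594818), 76.32487487792969) [[0.47600001096725464, -0.06499999761581421], [0.5590000152587891, -0.0860000029206276], [0.5879999995231628, 0.035999998450279236], [0.5059999823570251, 0.0560000017285347]]
chock 0.02 ((0.5286449790000916, -0.014566570520401001), (0.12351067364215851, 0.08378344774246216), 76.32488250732422) [[0.4729999899864197, -0.06499999761581421], [0.5550000071525574, -0.08399999886751175], [0.5839999914169312, 0.035999998450279236], [0.503000020980835, 0.054999999701976776]]
chock 0.036 ((0.525929868221283, -0.014569923281669617), (0.12201855331659317, 0.08277128636837006), 76.32486724853516) [[0.47099998593330383, -0.06400000303983688], [0.5519999861717224, -0.08399999886751175], [0.5809999704360962, 0.03500000014901161], [0.5, 0.05400000140070915]]
[[303, 242], [296, 273], [344, 283], [351, 252], [340, 250], [336, 271], [309, 266], [314, 244]]
[[0.577, 0.033], [0.502, 0.051], [0.475, -0.064], [0.55, -0.083], [0.556, -0.057], [0.504, -0.046], [0.518, 0.019], [0.572, 0.006]]
```

View pics/ch.png

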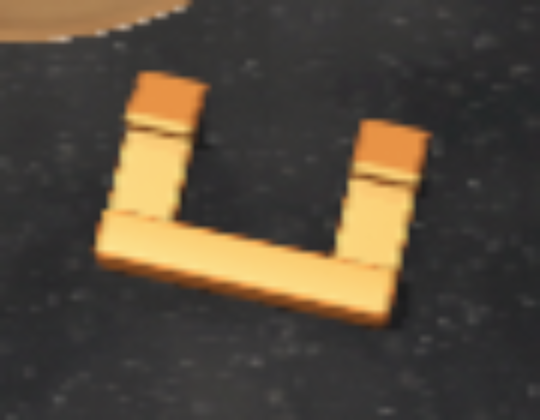

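The chock's yaw is about -13.7°, with its bar centre near (0.501, -0.007). The board centre is (0.566, -0.370) with a yaw of 11.2°. The pin is at (0.496, 0.313) with a yaw of -9.7°. All the measured sizes agree with the given ones. First I turn the tool.

>>> apply_moves([
  [1,0,0,0,0,0,1],
  [1,0,0,0,0,0,1],
  [1,0,0,0,0,0,1],
  [1,0,0,0,0,0,1],
  [1,0,0,0,0,0,1],
  [1,0,0,0,0,0,1],
  [1,0,0,0,0,0,1],
  [1,0,0,0,0,0,1],
  [1,0,0,0,0,0,1],
  [1,0,0,0,0,0,1],
])

```text
time: 1.35
position: [0.2306, 0.5535, 0.218]
eef_rot: [[0.223, 0.975, -0.001], [0.975, -0.223, -0.001], [-0.001, -0.0, -1.0]]
force: [0.0, -1.1, -0.2]
grip_width: 0.093
gripper_force: 0.0
```

```bash
cat > go.py <<'E'
import sys
from h import *
from scipy.spatial.transform import Rotation as R
# go.py x y z yaw(tool y axis, deg) [pitch up deg along tool y]
def go(x,y,z,yaw,pitch=0):
    s=readout.state();Rc=s["eef_rot"]
    a,p=np.radians([yaw,pitch])
    Y=np.array([np.cos(a)*np.cos(p),np.sin(a)*np.cos(p),np.sin(p)])
    Xh=np.array([np.sin(a),-np.cos(a),0]);X=Xh if Xh@Rc[:,0]>0 else -Xh
    Z=np.cross(X,Y)
    if Z[2]>0:X=-X;Z=-Z
    if X@Rc[:,0]<0:X=-X;Y=-Y
    T=np.c_[X,Y,Z];d=np.array([x,y,z])-s["position"]
    w=np.degrees(R.from_matrix(Rc.T@T).as_rotvec())
    print("t",s["time"],"pos",s["position"].round(4),"F",s["force"].round(1),"w",round(s["grip_width"],4),s["gripper_force"],"q",np.round(s["joints"],2))
    print("turn units",(w/8).round(3),"shift units now",(Rc.T@d/.06).round(3),"after turn",(T.T@d/.06).round(3))
if __name__=="__main__":go(*map(float,sys.argv[1:]))
E
python3 go.py .501 -.007 .15 -13.7
```

```text
t 1.35 pos [0.2306 0.5535 0.218 ] F [ 0.  -1.1 -0.2] w 0.093 0.0 q [ 1.09  0.13  1.49 -0.    1.52  1.32]
turn units [-0.002  0.008  0.102] shift units now [-8.101  6.477  1.141] after turn [-8.009  6.591  1.133]
```

>>> apply_moves([
  [1,-0.8,0.6,0,0,0,0.1],
  [1,-0.8,0.6,0,0,0,0],
  [1,-0.8,0.6,0.1,0,0,0],
  [1,-0.8,0.6,0.1,0,0,0],
  [1,-0.8,0.6,0.1,0,0,0],
  [1,-0.8,0.6,0.1,0,0,0],
  [1,-0.8,0.6,0.1,0,0,0],
  [1,-0.8,0.6,0.2,0,0,0],
  [1,-0.8,0.6,0.2,0,0,0],
  [1,-0.8,0.6,0.2,0,0,0],
])

```text
time: 2.6
position: [0.4706, 0.0018, 0.1522]
eef_rot: [[0.232, 0.973, 0.0], [0.973, -0.232, 0.0], [0.0, 0.0, -1.0]]
force: [0.2, 0.9, -0.1]
grip_width: 0.093
gripper_force: 0.0
```

>>> apply_moves([
  [1,0,0.5,0,0,0,0],
  [1,0,0,0,0,0,0],
])

```text
time: 2.85
position: [0.5, -0.0044, 0.1519]
eef_rot: [[0.234, 0.972, -0.001], [0.972, -0.234, 0.0], [-0.0, -0.001, -1.0]]
force: [-0.0, 1.0, 0.1]
grip_width: 0.0932
gripper_force: 0.0
```

```bash
python3 go.py .501 -.007 .01 -13.7; python3 - <<'E'
from h import *
c=get_calibration("wrist");im=read_camera("wrist");cv2.imwrite("pics/w1.png",im[:,:,::-1])
hsv=cv2.cvtColor(im,cv2.COLOR_RGB2HSV);H,S,V=[hsv[:,:,i].astype(int) for i in range(3)]
m=((H<28)&(S>120)&(V>70)).astype(np.uint8);o=big(cv2.morphologyEx(m,cv2.MORPH_CLOSE,np.ones((5,5))))
h=cv2.approxPolyDP(o,6,True).reshape(-1,2);print(h.tolist());
for z in (0,.036):print(z,np.round(world("wrist",h,z,c),4).tolist())
E
```

```text
t 2.85 pos [ 0.5    -0.0044  0.1519] F [-0.   1.   0.1] w 0.0932 0.0 q [-0.11 -0.1   1.84  0.    1.4   0.13]
turn units [-0.009  0.001  0.018] shift units now [-0.038  0.029  2.364] after turn [-0.038  0.026  2.364]
[[436, 0], [440, 72], [480, 179], [551, 250], [639, 283], [639, 0]]
0 [[0.6061999797821045, 0.12999999523162842], [0.6011000275611877, 0.08420000225305557], [0.6175000071525574, 0.003000000026077032], [0.6632999777793884, -0.06480000168085098], [0.728600025177002, -0.10859999805688858], [0.7400000095367432, 0.09790000319480896]]
0.036 [[0.5960999727249146, 0.12240000069141388], [0.5914999842643738, 0.08179999887943268], [0.6061000227928162, 0.009700000286102295], [0.6467999815940857, -0.05050000175833702], [0.7046999931335449, -0.0892999991774559], [0.7148000001907349, 0.09390000253915787]]
```

View pics/w1.png

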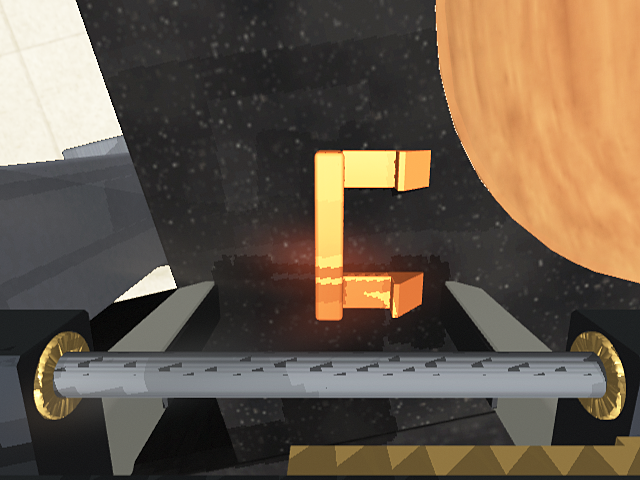

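The wrist view shows the bar's top face at u 315–343, v 152–320, so its middle is at (329, 236). My mask had picked up the wooden plate, so I use these corners instead.

```bash
python3 - <<'E'
from h import *
c=get_calibration("wrist")
for p in((316,152),(343,152),(342,320),(316,320),(329,236)):print(p,ray("wrist",*p,.036,c).round(4))
E
```

```text
(316, 152) [0.5032 0.0531 0.036 ]
(343, 152) [0.5205 0.049  0.036 ]
(342, 320) [ 0.493  -0.0673  0.036 ]
(316, 320) [ 0.4746 -0.063   0.036 ]
(329, 236) [ 0.4984 -0.004   0.036 ]
```

>>> apply_moves([
  [1,0,0,0.8,0,0,0],
  [1,-0.03,0,0.8,0,0,0],
  [1,0,0,0.5,0,0,0],
  [1,0,0,0.26,0,0,0],
  [0.1,0,0,0,0,0,0],
  [0.1,0,0,0,0,0,0],
  [0.1,0,0,0,0,0,0],
  [0.1,0,0,0,0,0,0],
  [0.1,0,0,0,0,0,0],
])

```text
time: 4.03
position: [0.4994, -0.005, 0.0115]
eef_rot: [[0.232, 0.973, 0.001], [0.973, -0.232, -0.0], [0.0, 0.001, -1.0]]
force: [0.2, 1.0, -0.3]
grip_width: 0.0474
gripper_force: 0.0
```

>>> apply_moves([
  [0.1,0,0,0,0,0,0],
  [0.1,0,0,-0.5,0,0,0],
  [0.1,0,0,-1,0,0,0],
  [0.1,0,0,-0.5,0,0,0],
])

```text
time: 4.53
position: [0.5005, -0.0052, 0.1344]
eef_rot: [[0.232, 0.973, 0.004], [0.973, -0.232, -0.0], [0.0, 0.004, -1.0]]
force: [0.4, 0.0, 1.0]
grip_width: 0.0101
gripper_force: 0.0
```

```bash
python3 go.py .4856 -.3859 .13 11.2 5
```

```text
t 4.525 pos [ 0.5005 -0.0052  0.1344] F [0.4 0.  1. ] w 0.0101 0.0 q [-0.11 -0.09  1.87 -0.    1.36  0.12]
turn units [-0.587  0.137 -3.076] shift units now [-6.23   1.232  0.076] after turn [-6.177 -1.477 -0.055]
```

The fingers are slow and hadn't closed when I lifted. I'll open, check that the chock is where it was, and retry.

>>> apply_moves([
  [1,0,0,0,0,0,0],
  [1,0,0,0,0,0,0],
  [1,0,0,0,0,0,0],
  [1,0,0,0,0,0,0],
  [1,0,0,0,0,0,0],
  [1,0,0,0,0,0,0],
  [1,0,0,0,0,0,0],
  [1,0,0,0,0,0,0],
])

```text
time: 5.52
position: [0.4991, -0.005, 0.1311]
eef_rot: [[0.232, 0.973, 0.0], [0.973, -0.232, -0.0], [0.0, 0.0, -1.0]]
force: [-1.1, -0.7, 0.1]
grip_width: 0.086
gripper_force: 0.0
```

```bash
python3 - <<'E'
from h import *
c=get_calibration("wrist");im=read_camera("wrist");cv2.imwrite("pics/w2.png",im[:,:,::-1])
hsv=cv2.cvtColor(im,cv2.COLOR_RGB2HSV);H,S,V=[hsv[:,:,i].astype(int) for i in range(3)]
m=((H<28)&(S>120)&(V>70)).astype(np.uint8);m[:,435:]=0;m[345:]=0
o=big(cv2.morphologyEx(m,cv2.MORPH_CLOSE,np.ones((5,5))))
h=cv2.approxPolyDP(o,5,True).reshape(-1,2);print(h.tolist());print(np.round(world("wrist",h,.036,c),4).tolist());print(readout.state()["position"],readout.state()["grip_width"])
E
```

```text
[[319, 150], [314, 232], [286, 236], [274, 249], [274, 264], [314, 290], [309, 317], [316, 331], [341, 332], [350, 318], [393, 318], [403, 329], [427, 314], [429, 280], [396, 279], [374, 253], [354, 251], [359, 243], [345, 238], [345, 191], [432, 190], [434, 150]]
[[0.5062000155448914, 0.053199999034404755], [0.4909999966621399, 0.00419999985024333], [0.4729999899864197, 0.005799999926239252], [0.4632999897003174, -0.000699999975040555], [0.46059998869895935, -0.010499999858438969], [0.48159998655319214, -0.03400000184774399], [0.47369998693466187, -0.051899999380111694], [0.4758000075817108, -0.06300000101327896], [0.49219998717308044, -0.06759999692440033], [0.5002999901771545, -0.05900000035762787], [0.5285000205039978, -0.06560000032186508], [0.5335000157356262, -0.07509999722242355], [0.5511999726295471, -0.06800000369548798], [0.5566999912261963, -0.044599998742341995], [0.5357999801635742, -0.03889999911189079], [0.5253999829292297, -0.018200000748038292], [0.5131000280380249, -0.013899999670684338], [0.5174000263214111, -0.009499999694526196], [0.5094000101089478, -0.00419999985024333], [0.5160999894142151, 0.025200000032782555], [0.5687999725341797, 0.013299999758601189], [0.5741000175476074, 0.03709999844431877]]
[ 0.49911104 -0.00498928  0.13111967] 0.0894870269933763
```

View pics/w2.png

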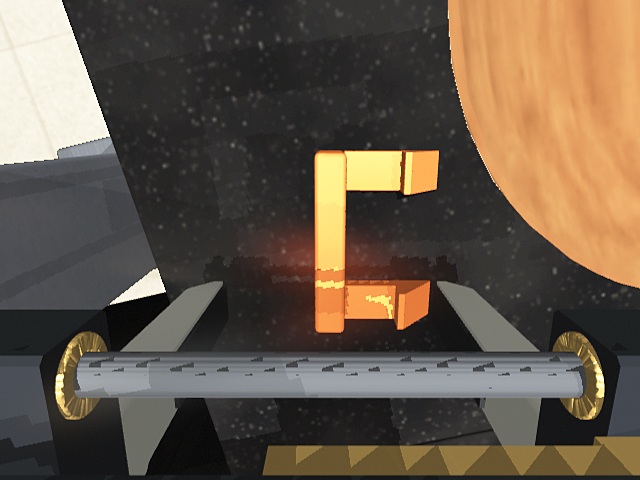

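The chock hasn't moved (bar corners at (319,150) and (316,331)). I'll retry with a longer close.

>>> apply_moves([
  [1,0,0,0.9,0,0,0],
  [1,0,0,0.7,0,0,0],
  [1,0,0,0.4,0,0,0],
  [0,0,0,0,0,0,0],
  [0,0,0,0,0,0,0],
  [0,0,0,0,0,0,0],
  [0,0,0,0,0,0,0],
  [0,0,0,0,0,0,0],
  [0,0,0,0,0,0,0],
  [0,0,0,0,0,0,0],
])

```text
time: 6.82
position: [0.499, -0.005, 0.011]
eef_rot: [[0.232, 0.973, -0.0], [0.973, -0.232, 0.0], [0.0, -0.0, -1.0]]
force: [-0.4, -0.3, 0.7]
grip_width: 0.0275
gripper_force: 0.0
```

>>> apply_moves([
  [0,0,0,0,0,0,0],
  [0,0,0,0,0,0,0],
  [0,0,0,0,0,0,0],
  [0,0,0,0,0,0,0],
])

```text
time: 7.32
position: [0.499, -0.005, 0.011]
eef_rot: [[0.232, 0.973, -0.0], [0.973, -0.232, -0.0], [-0.0, -0.0, -1.0]]
force: [0.4, 0.5, 0.2]
grip_width: 0.0194
gripper_force: 30.0
```

>>> apply_moves([
  [0,0,0,-0.5,0,0,0],
  [0,0,0,-0.8,0,0,0],
  [0,0,0,-0.7,0,0,0],
  [0,0,0,0,0,0,-0.8],
  [0,0,0,0,0,0,-0.8],
  [0,0,0,0,0,0,-0.8],
  [0,0,0,0,0,0,-0.7],
  [0,0,0,0,-0.3,0,0],
  [0,0,0,0,-0.3,0,0],
])

```text
time: 8.45
position: [0.4987, -0.0049, 0.1305]
eef_rot: [[-0.197, 0.977, 0.082], [0.98, 0.197, 0.017], [0.0, 0.084, -0.996]]
force: [-0.1, -0.5, -1.7]
grip_width: 0.0198
gripper_force: 30.0
```

```bash
python3 go.py .4856 -.3859 .10 11.2 5
```

```text
t 8.45 pos [ 0.4987 -0.0049  0.1305] F [-0.1 -0.5 -1.7] w 0.0198 29.995189011096954 q [-0.13 -0.17  1.95  0.03  1.28 -0.34]
turn units [-0.024 -0.005  0.023] shift units now [-6.183 -1.505  0.381] after turn [-6.187 -1.486  0.38 ]
```

>>> apply_moves([
  [0,-0.4,-0.1,0,0,0,0],
  [0,-0.8,-0.2,0,0,0,0],
  [0,-0.8,-0.2,0,0,0,0],
  [0,-0.8,-0.2,0,0,0,0],
  [0,-0.8,-0.2,0,0,0,0],
  [0,-0.8,-0.2,0,0,0,0],
  [0,-0.8,-0.2,0,0,0,0],
  [0,-0.6,-0.2,0,0,0,0],
  [0,-0.35,0,0.2,0,0,0],
  [0,0,0,0,0,0,0],
])

```text
time: 9.7
position: [0.4838, -0.3846, 0.1097]
eef_rot: [[-0.196, 0.977, 0.08], [0.981, 0.195, 0.018], [0.003, 0.082, -0.997]]
force: [0.7, 0.6, -2.7]
grip_width: 0.02
gripper_force: 30.0
```

```bash
python3 go.py .4856 -.3859 .033 11.2 5
```

```text
t 9.7 pos [ 0.4838 -0.3846  0.1097] F [ 0.7  0.6 -2.7] w 0.02 29.995029866695404 q [-0.8   0.2   1.61  0.07  1.28 -1.01]
turn units [-0.038 -0.019  0.008] shift units now [-0.031 -0.079  1.276] after turn [-0.027 -0.086  1.276]
```

>>> apply_moves([
  [0,0,-0.08,0.5,0,0,0],
  [0,0,0,0.5,0,0,0],
  [0,0,0,0.2,0,0,0],
  [0,0,0,0.05,0,0,0],
  [0,0,0,0.03,0,0,0],
  [0,0,0,0,0,0,0],
])

```text
time: 10.45
position: [0.4871, -0.3844, 0.0358]
eef_rot: [[-0.197, 0.977, 0.083], [0.98, 0.197, 0.015], [-0.001, 0.085, -0.996]]
force: [0.3, -0.7, -1.2]
grip_width: 0.0202
gripper_force: 30.0
```

>>> apply_moves([
  [0,0,0,0.05,0,0,0],
  [0,0,0,0,0,0,0],
])

```text
time: 10.7
position: [0.4867, -0.3838, 0.0316]
eef_rot: [[-0.197, 0.977, 0.082], [0.98, 0.197, 0.017], [-0.0, 0.084, -0.996]]
force: [1.3, 0.1, -3.8]
grip_width: 0.0199
gripper_force: 30.0
```

>>> apply_moves([
  [0,0,0,0.03,0,0,0],
  [0,0,0,0,0,0,0],
])

```text
time: 10.95
position: [0.487, -0.3841, 0.0303]
eef_rot: [[-0.197, 0.977, 0.082], [0.98, 0.197, 0.016], [-0.0, 0.084, -0.996]]
force: [-1.6, 1.0, 2.5]
grip_width: 0.0198
gripper_force: 30.0
```

It has made contact, so I release and retreat.

>>> apply_moves([
  [0.5,0,0,0,0,0,0],
  [0.5,0,0,0,0,0,0],
  [0.5,0,0,0,0,0,0],
  [0.5,0,0,0,0,0,0],
  [1,0,0,-0.4,0,0,0],
  [1,0,0,-0.8,0,0,0],
  [1,0,0,-1,0,0,0],
  [1,0,0,0,0.3,0,0],
  [1,0,0,0,0.3,0,0],
])

```text
time: 12.08
position: [0.476, -0.3861, 0.1615]
eef_rot: [[-0.197, 0.98, -0.002], [0.98, 0.197, -0.001], [-0.001, -0.002, -1.0]]
force: [0.2, -0.3, -1.0]
grip_width: 0.0907
gripper_force: 0.0
```

```bash
python3 go.py .4957 .3129 .15 -9.7; python3 - <<'E'
from h import *
c=get_calibration("wrist")
im=read_camera("wrist");cv2.imwrite("pics/w3.png",im[:,:,::-1])
im=read_camera("top");cv2.imwrite("pics/t3.png",im[:,:,::-1])
np.save("c3.npy",c,allow_pickle=True)
E
```

```text
t 12.075 pos [ 0.476  -0.3861  0.1615] F [ 0.2 -0.3 -1. ] w 0.0907 0.0 q [-0.76  0.2   1.52 -0.    1.43 -0.96]
turn units [-0.012  0.007  2.633] shift units now [11.358  2.617  0.179] after turn [11.539 -1.64   0.191]
```

View pics/w3.png

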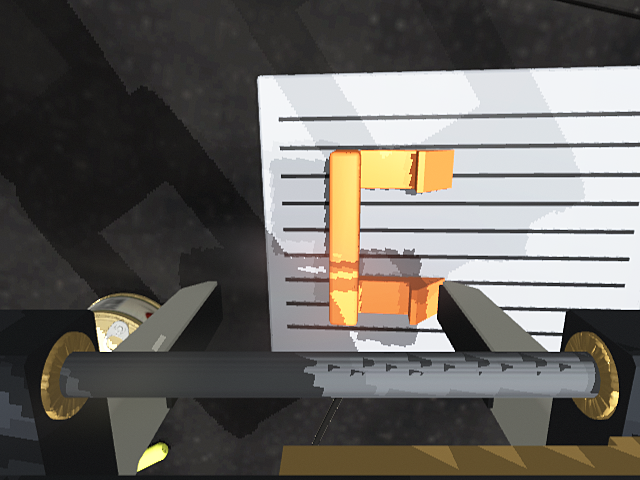

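The chock stands on the board with its bar at u 331–360, v 152–325, parallel to the grooves and about central. Now I move to the pin.

>>> apply_moves([
  [1,0,0,-0.2,0,0,0.9],
  [1,0,0,0,0,0,0.9],
  [1,0,0,0,0,0,0.83],
  [1,0.8,0,0,0,0,0],
  [1,1,-0.1,0,0,0,0],
  [1,1,-0.1,0,0,0,0],
  [1,1,-0.1,0,0,0,0],
  [1,1,-0.1,0,0,0,0],
  [1,1,-0.1,0,0,0,0],
  [1,1,-0.2,0,0,0,0],
])

```text
time: 13.42
position: [0.502, 0.0254, 0.1714]
eef_rot: [[0.168, 0.986, -0.003], [0.986, -0.168, 0.0], [-0.0, -0.003, -1.0]]
force: [1.0, 0.2, -0.6]
grip_width: 0.0927
gripper_force: 0.0
```

>>> apply_moves([
  [1,1,-0.2,0,0,0,0],
  [1,1,-0.2,0,0,0,0],
  [1,1,-0.2,0.1,0,0,0],
  [1,1,-0.2,0.1,0,0,0],
  [1,0.74,-0.2,0.1,0,0,0],
  [1,0,0,0,0,0,0],
])

```text
time: 14.18
position: [0.4892, 0.3162, 0.1522]
eef_rot: [[0.163, 0.987, -0.005], [0.987, -0.163, -0.001], [-0.002, -0.004, -1.0]]
force: [0.4, -1.2, -0.0]
grip_width: 0.0932
gripper_force: 0.0
```

```bash
python3 go.py .4957 .3129 .007 -9.7; python3 - <<'E'
from h import *
c3=np.load("c3.npy",allow_pickle=True).item()
print("bar",[ray("wrist",*p,.055,c3).round(4)[:2] for p in((331,152),(360,152),(357,325),(331,325))])
c=get_calibration("wrist");im=read_camera("wrist");cv2.imwrite("pics/w4.png",im[:,:,::-1])
hsv=cv2.cvtColor(im,cv2.COLOR_RGB2HSV);H,S,V=[hsv[:,:,i].astype(int) for i in range(3)]
m=((H>8)&(H<30)&(S>40)&(S<160)&(V>130)).astype(np.uint8);m[345:]=0
o=big(cv2.morphologyEx(m,cv2.MORPH_OPEN,np.ones((5,5))));print(cv2.minAreaRect(o))
r=cv2.minAreaRect(world("wrist",o,.022,c));print(r,cv2.boxPoints(r))
E
```

```text
t 14.175 pos [0.4892 0.3162 0.1522] F [ 0.4 -1.2 -0. ] w 0.0932 0.0 q [0.49 0.13 1.61 0.   1.41 0.65]
turn units [-0.031  0.015  0.038] shift units now [-0.032  0.126  2.419] after turn [-0.036  0.116  2.42 ]
bar [array([ 0.4655, -0.3306]), array([ 0.4835, -0.3269]), array([ 0.5072, -0.4439]), array([ 0.4892, -0.4475])]
((338.9999694824219, 226.99998474121094), (63.99999237060547, 233.99996948242188), -0.0)
((0.4938076138496399, 0.31146830320358276), (0.1736946851015091, 0.043732885271310806), 80.35750579833984) [[0.45770317 0.22951055]
 [0.5008182  0.22218531]
 [0.52991205 0.39342606]
 [0.48679703 0.4007513 ]]
```

View pics/w4.png

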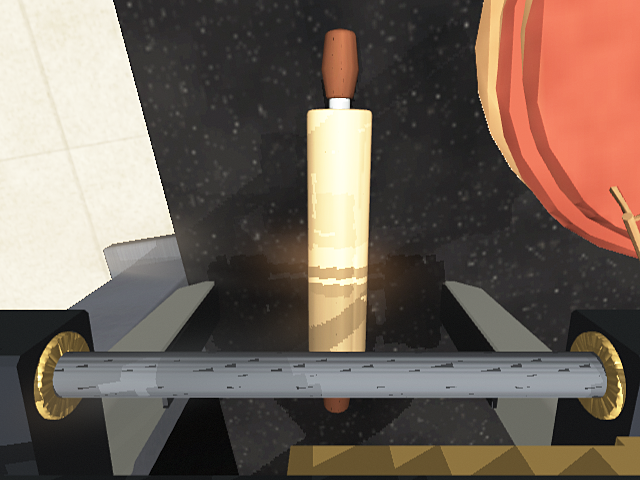

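The wrist view shows the barrel at u 307–372 with its axis along the fingers, about 6 mm off centre. I go down and grip it.

>>> apply_moves([
  [1,-0.06,0.1,0.8,0,0,0],
  [1,0,0,0.8,0,0,0],
  [1,0,0,0.5,0,0,0],
  [1,0,0,0.3,0,0,0],
  [1,0,0,0,0,0,0],
])

```text
time: 14.85
position: [0.4961, 0.3078, 0.0099]
eef_rot: [[0.169, 0.986, -0.003], [0.986, -0.169, -0.002], [-0.002, -0.002, -1.0]]
force: [-0.8, 0.0, 0.4]
grip_width: 0.093
gripper_force: 0.0
```

>>> apply_moves([
  [0,0,0,0,0,0,0],
  [0,0,0,0,0,0,0],
  [0,0,0,0,0,0,0],
  [0,0,0,0,0,0,0],
  [0,0,0,0,0,0,0],
  [0,0,0,0,0,0,0],
  [0,0,0,0,0,0,0],
  [0,0,0,0,0,0,0],
  [0,0,0,0,0,0,0],
])

```text
time: 15.98
position: [0.497, 0.3092, 0.0114]
eef_rot: [[0.168, 0.986, -0.0], [0.986, -0.168, 0.0], [0.0, -0.0, -1.0]]
force: [-1.5, 0.9, 1.6]
grip_width: 0.0436
gripper_force: 30.0
```

>>> apply_moves([
  [0,0,0,-0.4,0,0,0],
  [0,0,0,-0.8,0,0,0],
  [0,0,0,-0.8,0,0,0],
  [0,0,0,-0.5,0,0,0],
  [0,-0.5,0,0,0,0,0],
  [0,-1,0,0,0,0,0],
  [0,-1,0,0,0,0,0],
  [0,-1,0,0,0,0,0],
  [0,-1,0,0,0,0,0],
  [0,-1,0,0,0,0,0],
])

```text
time: 17.23
position: [0.4409, -0.0179, 0.1611]
eef_rot: [[0.168, 0.986, 0.0], [0.986, -0.168, -0.0], [-0.0, 0.0, -1.0]]
force: [1.1, -1.0, -2.1]
grip_width: 0.0433
gripper_force: 30.0
```

>>> apply_moves([
  [0,-0.5,0,0,0,0,-0.7],
  [0,-0.5,0,0,0,0,-0.7],
  [0,-0.5,0,0,0,0,-0.7],
  [0,-0.5,0,0,0,0,-0.5],
  [0,0,0,0,-0.3,0,0],
  [0,0,0,0,-0.3,0,0],
  [0,0,0,0,0,0,0],
])

```text
time: 18.1
position: [0.4383, -0.1357, 0.1609]
eef_rot: [[-0.192, 0.978, 0.081], [0.981, 0.191, 0.016], [0.0, 0.083, -0.997]]
force: [-0.0, 0.8, -3.9]
grip_width: 0.0431
gripper_force: 30.0
```

```bash
python3 go.py .575 -.368 .13 11.4 5
```

```text
t 18.1 pos [ 0.4383 -0.1357  0.1609] F [-0.   0.8 -3.9] w 0.0431 29.999195337295532 q [-0.45 -0.31  2.01  0.05  1.38 -0.66]
turn units [-0.03   0.002 -0.041] shift units now [-4.238  1.444  0.636] after turn [-4.246  1.418  0.641]
```

>>> apply_moves([
  [0,-0.5,0.2,0.1,0,0,0],
  [0,-0.8,0.3,0.1,0,0,0],
  [0,-0.8,0.3,0.1,0,0,0],
  [0,-0.8,0.3,0.1,0,0,0],
  [0,-0.8,0.2,0.1,0,0,0],
  [0,-0.4,0.1,0.1,0,0,0],
  [0,-0.14,0,0,0,0,0],
  [0,0,0,0,0,0,0],
])

```text
time: 19.1
position: [0.5731, -0.368, 0.132]
eef_rot: [[-0.193, 0.978, 0.081], [0.981, 0.192, 0.017], [0.001, 0.083, -0.997]]
force: [-0.0, 0.4, -1.4]
grip_width: 0.0432
gripper_force: 30.0
```

```bash
python3 go.py .572 -.369 .038 11.4 5;  python3 - <<'E'
from h import *
im=read_camera("wrist");cv2.imwrite("pics/w5.png",im[:,:,::-1])
E
```

```text
t 19.1 pos [ 0.5731 -0.368   0.132 ] F [-0.   0.4 -1.4] w 0.0432 29.99932497739792 q [-0.68  0.34  1.41  0.07  1.34 -0.89]
turn units [-0.032 -0.003 -0.034] shift units now [-0.015 -0.151  1.56 ] after turn [-0.013 -0.158  1.559]
```

View pics/w5.png

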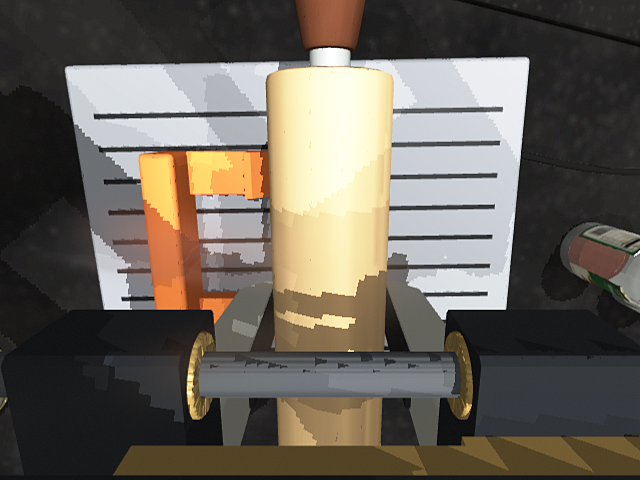

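The pin is parallel to the bar, centred, and just uphill of the wedges (wedge edge at u≈268). I lower it.

>>> apply_moves([
  [0,0,-0.08,0.6,0,0,0],
  [0,0,-0.07,0.5,0,0,0],
  [0,0,0,0.25,0,0,0],
  [0,0,0,0.1,0,0,0],
  [0,0,0,0.03,0,0,0],
  [0,0,0,0,0,0,0],
])

```text
time: 19.9
position: [0.5725, -0.3691, 0.0447]
eef_rot: [[-0.193, 0.978, 0.084], [0.981, 0.193, 0.015], [-0.002, 0.085, -0.996]]
force: [0.8, 0.8, -2.5]
grip_width: 0.0435
gripper_force: 30.0
```

>>> apply_moves([
  [0,0,0,0.03,0,0,0],
  [0,0,0,0,0,0,0],
])

```text
time: 20.15
position: [0.572, -0.3687, 0.0418]
eef_rot: [[-0.193, 0.978, 0.082], [0.981, 0.193, 0.016], [-0.0, 0.084, -0.996]]
force: [-0.6, 0.4, -2.1]
grip_width: 0.0436
gripper_force: 30.0
```

>>> apply_moves([
  [0,0,0,0.04,0,0,0],
  [0,0,0,0,0,0,0],
])

```text
time: 20.4
position: [0.5719, -0.3683, 0.0387]
eef_rot: [[-0.193, 0.978, 0.082], [0.981, 0.192, 0.017], [0.0, 0.083, -0.997]]
force: [0.6, -0.2, -2.6]
grip_width: 0.0433
gripper_force: 30.0
```

>>> apply_moves([
  [0,0,0,0.03,0,0,0],
  [0,0,0,0,0,0,0],
])

```text
time: 20.65
position: [0.5722, -0.3686, 0.0382]
eef_rot: [[-0.193, 0.978, 0.082], [0.981, 0.193, 0.016], [-0.0, 0.084, -0.997]]
force: [-3.6, 2.1, 5.0]
grip_width: 0.0434
gripper_force: 30.0
```

Contact. I release, wait, then withdraw.

>>> apply_moves([
  [0.55,0,0,0,0,0,0],
  [0.55,0,0,0,0,0,0],
  [0.7,0,0,0,0,0,0],
  [0.7,0,0,0,0,0,0],
  [0.75,0,0,0,0,0,0],
  [0.75,0,0,-0.3,0,0,0],
  [0.75,0,0,-0.6,0,0,0],
  [0.75,0,0,-0.8,0,0,0],
  [0.75,0,0,-0.8,0,0,0],
])

```text
time: 21.78
position: [0.5598, -0.371, 0.1897]
eef_rot: [[-0.193, 0.978, 0.083], [0.981, 0.193, 0.015], [-0.001, 0.084, -0.996]]
force: [0.1, 0.5, -0.6]
grip_width: 0.0697
gripper_force: 0.0
```

```bash
python3 - <<'E'
from h import *
c=get_calibration("wrist");im=read_camera("wrist");cv2.imwrite("pics/w6.png",im[:,:,::-1])
t=read_camera("top");cv2.imwrite("pics/t6.png",cv2.resize(t[150:350,380:560],None,fx=3,fy=3)[:,:,::-1])
print(readout.state()["position"],readout.state()["grip_width"])
E
```

```text
[ 0.56277395 -0.37366949  0.19684679] 0.06943484022094462
```

View pics/w6.png

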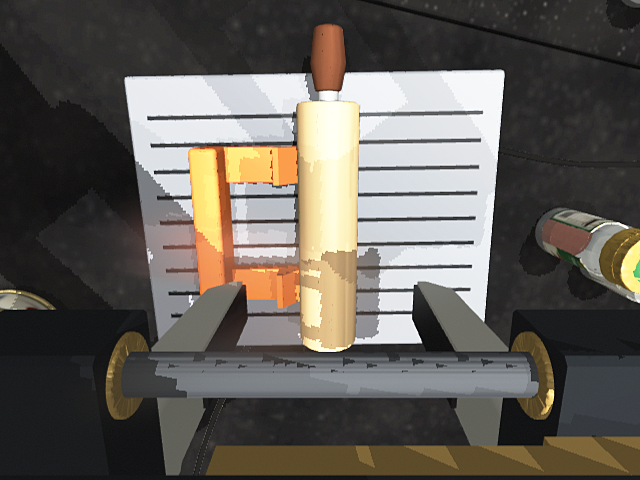

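The pin lies parallel against both wedge toes (u≈298), centred on the chock (barrel v 100–350). I'll let it settle, then check the numbers.

>>> apply_moves([
  [0.75,0,0,0,0,0,0],
  [0.75,0,0,0,0,0,0],
  [0.75,0,0,0,0,0,0],
  [0.75,0,0,0,0,0,0],
  [0.75,0,0,0,0,0,0],
  [0.75,0,0,0,0,0,0],
])

```text
time: 22.62
position: [0.5599, -0.3709, 0.1866]
eef_rot: [[-0.193, 0.978, 0.082], [0.981, 0.193, 0.016], [0.0, 0.083, -0.997]]
force: [0.2, 0.3, 0.3]
grip_width: 0.0697
gripper_force: 0.0
```

```bash
python3 - <<'E'
from h import *
c=get_calibration("wrist");im=read_camera("wrist")
print("frame diff",np.abs(im.astype(int)-cv2.imread("pics/w6.png")[:,:,::-1])[:300].mean())
hsv=cv2.cvtColor(im,cv2.COLOR_RGB2HSV);H,S,V=[hsv[:,:,i].astype(int) for i in range(3)]
m=((H>8)&(H<30)&(S>40)&(S<150)&(V>90)).astype(np.uint8);m[:,:296]=0;m[352:]=0;m[:,370:]=0
o=big(cv2.morphologyEx(m,cv2.MORPH_OPEN,np.ones((5,5))));r=cv2.minAreaRect(world("wrist",o,.048,c));print("pin",r)
b=[ray("wrist",*p,.055,c)[:2] for p in((190,150),(224,148))];print("bar left end",np.round(b,4))
x=np.array([.98,.1985]);y=np.array([-.1985,.98]);e=(b[0]+b[1])/2+x*.003-y*.06
d=np.array(r[0])-e;print("bar centre",e,"pin rel chock x,y",d@x-.032+.002,d@y)
E
```

```text
frame diff 6.4008715277777775
pin ((0.5705816149711609, -0.374673068523407), (0.04614726081490517, 0.19064751267433167), 11.25025749206543)
bar left end [[ 0.4672 -0.331 ]
 [ 0.4891 -0.3254]]
bar centre [ 0.4929838  -0.38638017] pin rel chock x,y 0.04836971475031554 -0.0039302038104249626
```

```bash
python3 -c "
from plant import *
print(hand_in())"
```

```text
the job is handed in; nothing more can be done
None
```

I handed the job in at about 23 s: the chock is flat on the lower half of the board with its wedges uphill, and the pin rests released against both wedges, measured about 48 mm along the chock and 4 mm off centre; the hand-in returned no verdict.

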